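Lever open the instrument case

ROBOT

A 7-joint arm with a two-finger parallel gripper is mounted at the origin on a cart in front of the work surface, level with it; the furniture and walls round the work are solid. World frame = base frame: x ahead of the robot, y to its left, z up, the work surface at z = 0. Lengths are in m, angles in degrees, forces in N, time in s.
With the tool pointing down it reaches from about 0.4 to 0.875 m from the base axis. Payload 6.5 kg.
Tool frame: the origin (TCP) lies between the finger pads; the fingertips stand 14 mm ahead of it and the grasp point (between the pads) lies 5 mm behind it; z points along the fingers, y is the line along which they close (so a half turn about z gives the same grasp; the last joint's range is limited). The gripper opens to 88 mm and grips with 3 to 60 N. Pads are 18 mm wide; open, the fingers measure 123 mm over their backs; the gripper's body (75 mm by 187 mm) begins 45 mm behind the grasp point.
Start: joints at [-76.845, 30.733, -0.252, 88.115, 0.149, 61.152, -4.079], TCP at [0.189, 0.622, 0.253] pointing down, gripper open.
Joint ranges: [-154.64, 154.64], [-21.42, 123.67], [-72.66, 72.17], [13.99, 137.28], [-74.86, 254.86], [10.95, 109.41], [-158.01, 158.01]. Speed limits (degrees/s): [136.94, 136.94, 180, 180, 180, 180, 180].

INTERFACE

Orientations are given as a 3x3 rotation matrix whose columns are the frame's x, y, z axes.
In Python, from workcell import * gives the robot as it stands.
- The arm moves only by the tool jog_arm, never from a script. Its argument "targets" is a list of rows, each an object of numbers: "x", "y", "z": the shift along the tool's x, y, z in mm; "yaw": the turn about the tool's z in rad. A call has exactly 8 rows; each row is the pose to reach, as a shift and turn from the pose commanded when the call began, along the tool's axes at that moment; what a row does not reach only later rows make up. A row lasts 1/10 s, in which the tool goes at most 50 mm and 8.59 degrees, less where a joint would pass 70% of its speed; a pose out of reach is approached as far as the arm can. A call with a gripper value outside its range is refused whole. "claw" is the closure in counts, from 0 (fully open) to 255 (shut), set as the call begins (left out, the last holds). The fingers move at their own pace and stop on an object; "newtons" is the grip in N (left out, the last holds). Time passes only in rows, so rows that repeat a pose let the fingers close, or fill a call up. It gives the time, the measured TCP pose, the force, the opening and the grip force at its end, in the units of the state.
- observe(): the state, without advancing time (a new reading comes with each control period).
- snapshot(name): name is "scene" or "side" or "wrist"; returns a dict with "color" (480x640x3 uint8, red, green, blue), "depth" (480x640 float32, m along the optical axis (not along the pixel's ray), 0 where there is no reading), "K" (3x3 intrinsics, pixels), "cam_to_world" (4x4, takes a point from camera to world coordinates); the wrist camera has in their place "mount" (4x4, takes a point from camera to tool coordinates, whose origin is the TCP and whose axes are the flange's). Camera axes: x right, y down, z forward; pixel columns grow to the right and rows downward; lengths in m; the calibration is good to about 2 mm. The wrist camera is an equidistant fisheye: a pixel r from the principal point sees the ray r / f radians off the axis. A picture is of the moment at which its call begins: read the wrist's pose just before it.
- finish_job(): hands the job in; it is judged then, once.
Trained networks look in the newest picture that a camera, given by its name, has taken for a name from the list of things; names that differ only in an ending like _2 or _b are one class to them, and where a whole thing is asked for, a point or a joint stands for the part that bears it (a point fixed in the world has none). Each returns a list of dicts, best first, with "score" (0 to 1); they miss things now and then, are a little off and sometimes report something else, mostly with a low value. They report only what shows in the picture. A call takes as long as a camera call.
- search_frame(query, camera): "at" ([column, row] in pixels, amid what is visible of it).
- silhouettes(query, camera): "mask" (480x640 bool, what is visible of it) and "at" ([column, row] in pixels, amid what is visible of it).
- pinpoint(query, camera): "at" ([column, row] in pixels: a listed point, or the origin of a listed thing).
The state is a dict: "clock": time; "joint_pos": joint angles; "joint_vel": joint speeds; "joint_efforts": joint torques, N m; "position": TCP position; "ee_rot": TCP orientation; "force": force on the tool from outside, world axes, zero at the start; "wrist_torque": the same for the moment, N m; "opening": opening from 0.0 (shut) to 1.0 (fully open); "grip_force": force on a finger pad.
Only numpy, scipy, OpenCV 4.12 (cv2) and the standard library are available. Lean on these libraries where they do the work, as an engineer would, in place of code of your own. Each camera call takes 0.05 s, during which the arm holds its last target. There are 200 camera calls.

TASK

Open the steel instrument case with the flat lever, never touching the case with the robot itself: take the lever from the tray by its handle, push its blade through the notch in the front of the case, pry the lid up and tip it well back past upright so that it stays open. Then lay the lever back flat on the floor of the shallow tray it came from, and leave the other things where they are.

Things in the scene. Friction and masses are not known exactly. Their poses are not given: they have to be found in the camera images.
- case: Flat steel instrument case, 100 mm deep (its x) x 160 mm wide (its y) x 57 mm high, fixed to the table. Origin: centre of its underside; x points from its front wall to its hinged back, z up. The front, with the notch, faces the tray (to the robot's left). Walls 3 mm, hollow inside. The lid is flush with the walls all round, so its edge cannot be gripped.
- case_notch (a point): Centre of the pry notch in the upper edge of the case's front wall, on the wall's outer face; axes as the case's (x points into the case). The notch is 60 mm wide and 11 mm high: its sill lies 42 mm, the lid's underside 53 mm above the table. The wall is 3 mm thick; nothing stands in the way behind it.
- case_lid (a joint): Angle of the lid: 0 shut, pi/2 standing upright, stop at 1.9. The lid is a flat steel plate 100 x 160 x 4 mm, 0.09 kg, on a stiff hinge along the case's upper back edge: it stays at whatever angle it is left. Lifting it at its front edge takes about 1.5 N.
- case_lid_hinge (a point): Middle of the lid's hinge line, 100 mm behind the notch and 53 mm above the table (level with the lid's underside when shut); axes as the case's, the hinge line runs along y. Does not move with the lid.
- lid_edge (a point): Middle of the lower front edge of the lid, 100 mm from the hinge line; moves with the lid.
- lever_grip (a point): Centre of the handle of the loose flat lever (150 mm long, 0.06 kg) lying in the tray: a straight black handle 85 x 14 x 14 mm, then a thin steel blade 65 x 18 x 2.5 mm with a rounded end. x runs from handle to blade, y across. The point is 7 mm above the handle's underside, level with the blade's mid-plane, 42.5 mm from the handle's end. At the start the blade points away from the robot.
- lever_tip (a point): End of the lever's blade, at mid-thickness, 107.5 mm ahead of the handle's centre; axes as lever_grip's.
- tray_floor (a point): Centre of the inner floor of a shallow loose grey plastic tray, 220 mm (its x) x 150 mm (its y) outside, 214 x 144 mm inside, the floor lies 18 mm and the top of the walls 31 mm above the table, 0.45 kg; z up. The lever and the forceps lie in it side by side along x, each about 32 mm off its middle line; which is on which side varies.
- forceps: Bystander, to be left alone: steel dressing forceps, 130 x 16 x 8 mm, lying flat in the tray beside the lever and along it; unlike the lever it has no handle and tapers to both ends. Origin: centre of its underside.
- tape: Bystander, to be left alone: small black roll of tape, diameter 59, height 19 mm, left of the tray. Origin: centre of its underside.
- pen: Bystander, to be left alone: black and white marker pen, 135 mm long, 16 mm thick, right of the case. Origin: centre of its underside.
- syringe: Bystander, to be left alone: syringe, 85 mm long, right of the case. Origin: centre of its underside.
- carton: Bystander, to be left alone: small carton, 32 x 84 x 47 mm, left of the tray. Origin: centre of its underside.
- cup: Bystander, to be left alone: lidded specimen cup, diameter 46, height 59 mm, left of the tray. Origin: centre of its underside.

How it is judged (in metres and radians):
On the way, in this order (a step that is already met when the one before it is completed fails the run):
1. the blade's tip is through the notch, under the lid (y of lever_tip in the frame of case_notch between -0.028 and 0.028 m and z of lever_tip in the frame of case_notch between -0.012 and 0.012 m and x of lever_tip in the frame of case_notch between 0.005 and 0.09 m), for 0.1 s.
2. the lid has been tipped back past upright (value of joint case_lid above 1.6 rad), for 0.2 s.
At the end, for the whole second after the job is handed in: The lid stands open past upright (joint above 1.6 rad) and still; the whole lever lies flat inside the tray (handle's centre under 15 mm and blade's tip under 16 mm above its floor, within the walls), and the tray stands level and still (value of joint case_lid above 1.6 rad and x of lever_grip in the frame of tray_floor between -0.066 and 0.066 m and y of lever_grip in the frame of tray_floor between -0.068 and 0.068 m and z of lever_grip in the frame of tray_floor below 0.015 m and x of lever_tip in the frame of tray_floor between -0.108 and 0.108 m and y of lever_tip in the frame of tray_floor between -0.07 and 0.07 m and z of lever_tip in the frame of tray_floor below 0.016 m and angle between tray_floor's own z axis and vertical below 0.1 rad and linear speed of tray below 0.02 m/s and velocity of joint case_lid below 0.05 rad/s); the robot touches nothing.
It fails at once if the robot itself touches the case or its lid with more than 1 N (contact force between any of the fingers, the arm and case above 1 N).
It fails at once if a bystander is moved by more than 30 mm (distance of any of forceps, tape, pen, syringe, carton, cup from where it was at the start of the episode above 0.03 m).
It also fails if it takes over 51 s, if anything falls off the work surface, if the arm or the gripper's body presses on something with over 40 N, if the wrist force passes 120 N, or if a joint passes its speed limit or range.

## Working session

There is one attempt and no reset: what is moved stays moved. The work goes in short steps, Python scripts to look and compute and a tool call to move; the robot and the scene stay as the last step left them, time stands still between calls to the robot, and variables do not carry over. Pictures are saved under pics/ and viewed, at most 10 in all, crops included, and the job is handed in when it is done.

Besides the shell and the picture viewer there is one more tool, called after "Request:" as name(argument=value, ...) on one line, values as JSON. jog_arm: Moves the arm, as the interface text tells. Its arguments: {"type":"object","properties":{"targets":{"type":"array"},"claw":{"type":"number"},"newtons":{"type":"number"}},"required":["targets"]}

```bash
mkdir -p pics; ls; cat > h.py <<'E'
from workcell import *
import numpy as np, cv2
def snap(c,name=None):
    s=observe(); p=snapshot(c)
    if name: cv2.imwrite('pics/'+name,p['color'][:,:,::-1])
    if c=='wrist':
        T=np.eye(4);T[:3,:3]=s['ee_rot'];T[:3,3]=s['position'];p['cam_to_world']=T@p['mount']
    p['fish']=c=='wrist'
    return p
def ray(p,uv):
    K=p['K'];x=(uv[0]-K[0,2])/K[0,0];y=(uv[1]-K[1,2])/K[1,1]
    if p['fish']:
        r=np.hypot(x,y);k=np.tan(r)/r if r>1e-9 else 1;x*=k;y*=k
    return np.array([x,y,1.])
def at_z(p,uv,z):
    T=p['cam_to_world'];d=T[:3,:3]@ray(p,uv);o=T[:3,3]
    return o+d*(z-o[2])/d[2]
def at_d(p,uv):
    u,v=np.round(uv).astype(int);w=p['depth'][max(v-1,0):v+2,max(u-1,0):u+2];w=w[w>0]
    if not len(w): return None
    T=p['cam_to_world'];return T[:3,:3]@(ray(p,uv)*np.median(w))+T[:3,3]
E
python3 - <<'E'
from h import *
np.set_printoptions(precision=4,suppress=True)
print(observe())
for c in ('scene','side','wrist'):
    p=snap(c,c+'0.png'); print(c,p['K'].tolist(),p['cam_to_world'])
    for q,z in (('case_notch',.0475),('case_lid_hinge',.053),('lid_edge',.053),('lever_grip',.025),('lever_tip',.025),('tray_floor',.018),('forceps',.018),('case',0),('tape',0),('pen',0),('carton',0),('cup',0),('syringe',0)):
        for r in pinpoint(q,c)[:1]:
            print(q,round(r['score'],2),np.round(r['at']),'z:',at_z(p,r['at'],z),'d:',at_d(p,r['at']))
E
```

```text
pics
{'clock': 0.0, 'joint_pos': array([-76.8442,  30.7756,  -0.2551,  88.1695,   0.1499,  61.1505,
        -4.0777]), 'joint_vel': array([ 0.0418, -0.0016,  0.03  ,  0.0044, -0.0216, -0.021 , -0.0003]), 'joint_efforts': array([  0.0005, -57.0989,   0.9915, -25.16  ,  -0.0562,   0.0179,
         0.0002]), 'position': array([0.1893, 0.6212, 0.2519]), 'ee_rot': array([[-0.9566,  0.2914, -0.0004],
       [ 0.2914,  0.9566, -0.0016],
       [-0.0001, -0.0017, -1.    ]]), 'force': array([-0.3991,  0.6253, -0.2752]), 'wrist_torque': array([-0.017 ,  0.0112, -0.0048]), 'grip_force': 0.0, 'opening': 1.003035455131776}
scene [[531.4060864721415, 0.0, 332.0915080795012], [0.0, 531.4060864721415, 233.275583901389], [0.0, 0.0, 1.0]] [[ 0.7449 -0.3036  0.5941 -0.2472]
 [-0.6669 -0.3132  0.6762 -0.5954]
 [-0.0192 -0.8999 -0.4357  0.5734]
 [ 0.      0.      0.      1.    ]]
case_notch 0.58 [348. 245.] z: [0.4543 0.1527 0.0475] d: [0.4425 0.1401 0.0564]
case_lid_hinge 0.76 [386. 248.] z: [0.4955 0.0787 0.053 ] d: [0.4922 0.0756 0.0554]
lid_edge 0.94 [345. 244.] z: [0.4465 0.1538 0.053 ] d: [0.4429 0
[... 1842 characters left out ...]
3 [319. 405.] z: [0.4306 0.5745 0.    ] d: [0.4239 0.6069 0.0388]
cup 0.91 [223. 389.] z: [0.5774 0.5689 0.    ] d: [0.4856 0.7431 0.206 ]
syringe 0.45 [374. 199.] z: [ 0.4065 -0.1317  0.    ] d: [ 0.4064 -0.1303  0.0007]
wrist [[371.64829954431775, 0.0, 318.0632120091056], [0.0, 371.64829954431775, 231.90478316817976], [0.0, 0.0, 1.0]] [[ 0.2915  0.9162  0.2751  0.118 ]
 [ 0.9566 -0.2793 -0.0834  0.643 ]
 [ 0.0005  0.2874 -0.9578  0.3829]
 [ 0.      0.      0.      1.    ]]
tape 0.61 [346. 424.] z: [0.515  0.5638 0.    ] d: [0.1683 0.6329 0.3344]
pen 0.3 [342. 425.] z: [0.5142 0.5584 0.    ] d: [0.1679 0.6323 0.3347]
carton 0.9 [331. 383.] z: [0.431  0.5652 0.    ] d: [0.4154 0.5691 0.019 ]
```

View pics/scene0.png

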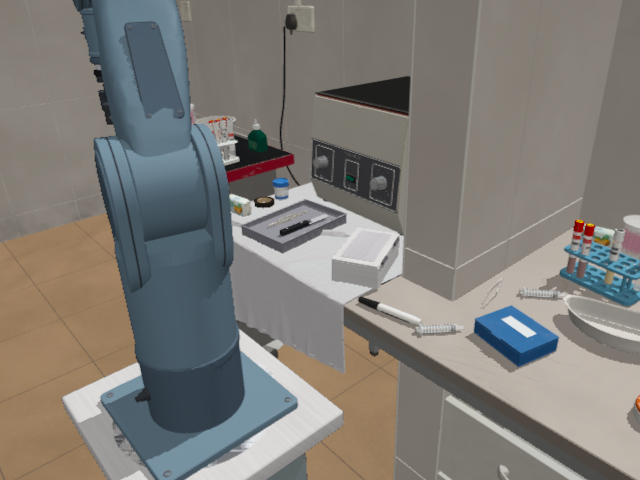

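View pics/side0.png

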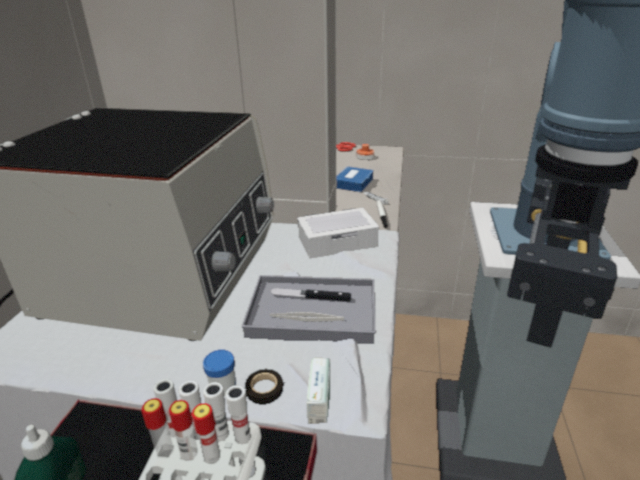

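The scene view shows the tray at about (295,223) and the case at (365,255). In the side view the black-handled lever (330,295) lies on the case side of the tray, with the forceps (310,317) beyond it and the notch at about (342,236). Next I'll move over the tray to look with the wrist camera.

```bash
cat >> h.py <<'E'
np.set_printoptions(precision=4,suppress=True)
def goal(pos,ydeg):
    "shift (mm, tool axes) and yaw (rad) to bring TCP to pos with tool y axis at world angle ydeg (mod 180)"
    s=observe();R=s['ee_rot'];cur=np.degrees(np.arctan2(R[1,1],R[0,1]))
    d=(ydeg-cur+90)%180-90
    print('tcp',s['position'],'ydeg',round(cur,2),'-> xyz mm',R.T@(np.array(pos)-s['position'])*1000,'yaw',-np.radians(d))
E
python3 - <<'E'
from h import *
goal([.45,.30,.25],93)
E
```

```text
tcp [0.1895 0.6218 0.2527] ydeg 73.05 -> xyz mm [-342.9881 -231.862     2.7294] yaw -0.348119805004456
```

Request:
jog_arm(targets=[{"x": -43,"y": -29,"z": 0,"yaw": -0.05},{"x": -86,"y": -58,"z": 0,"yaw": -0.1},{"x": -129,"y": -87,"z": 0,"yaw": -0.15},{"x": -172,"y": -116,"z": 0,"yaw": -0.2},{"x": -215,"y": -145,"z": 0,"yaw": -0.25},{"x": -258,"y": -174,"z": 0,"yaw": -0.3},{"x": -300,"y": -203,"z": 0,"yaw": -0.35},{"x": -343,"y": -232,"z": 0,"yaw": -0.35}], claw=0)

```text
clock: 2.9
position: [0.4422, 0.3091, 0.253]
ee_rot: [[-0.998, -0.056, 0.001], [-0.056, 0.998, 0.0], [-0.001, 0.0, -1.0]]
force: [0.4, 0.3, 0.8]
opening: 1.003
grip_force: 0.0
```

```bash
python3 - <<'E'
from h import *
s=observe();print(s['position'],s['ee_rot'],s['clock'])
Z=(('case_notch',.0475),('case_lid_hinge',.053),('lid_edge',.053),('lever_grip',.025),('lever_tip',.025),('tray_floor',.018),('forceps',.018),('case',0))
for c in ('wrist','side','scene'):
    p=snap(c,c+'1.png')
    for q,z in Z:
        for r in pinpoint(q,c)[:1]:
            print(c,q,round(r['score'],2),np.round(r['at']),'z:',at_z(p,r['at'],z),'d:',at_d(p,r['at']))
    for q,z in (('lever_grip',.026),('case_lid',.057),('case',.03),('tray_floor',.02),('forceps',.02)):
        for r in silhouettes(q,c)[:1]:
            v,u=np.nonzero(r['mask']);P=np.array([at_z(p,a,z)[:2] for a in zip(u[::3],v[::3])],np.float32)
            (cx,cy),(w,h),a=cv2.minAreaRect(P*1000);print('  mask',c,q,round(r['score'],2),len(u),'rect mm',round(cx),round(cy),round(w),round(h),round(a,1), cv2.boxPoints(((cx,cy),(w,h),a)).round().tolist())
E
```

```text
[0.4422 0.3091 0.253 ] [[-0.9984 -0.0557  0.0005]
 [-0.0557  0.9984  0.0005]
 [-0.0006  0.0005 -1.    ]] 2.9
wrist case_notch 0.98 [164. 204.] z: [0.4478 0.1587 0.0475] d: [0.4571 0.1417 0.0084]
wrist case_lid_hinge 0.86 [ 94. 245.] z: [0.4944 0.0719 0.053 ] d: [0.4938 0.073  0.0546]
wrist lid_edge 0.82 [163. 204.] z: [0.4467 0.1591 0.053 ] d: [0.4573 0.1397 0.0089]
wrist lever_grip 0.66 [356. 215.] z: [0.4557 0.3479 0.025 ] d: [0.4544 0.3473 0.0301]
wrist lever_tip 0.89 [349. 309.] z: [0.5613 0.3493 0.025 ] d: [0.5613 0.3493 0.025 ]
wrist tray_floor 0.9 [381. 237.] z: [0.4787 0.3764 0.018 ] d: [0.4792 0.3766 0.0166]
wrist forceps 0.9 [406. 244.] z: [0.4858 0.4046 0.018 ] d: [0.4861 0.4049 0.0171]
wrist case 0.7 [147. 210.] z: [0.4673 0.1157 0.    ] d: [0.4526 0.1436 0.0566]
  mask wrist lever_grip 0.66 2159 rect mm 487 347 149 18 1.4 [[413.0, 354.0], [413.0, 336.0], [562.0, 339.0], [562.0, 358.0]]
  mask wrist case_lid 0.65 2139 rect mm 427 543 34 97 5.5 [[405.0, 590.0], [415.0, 493.0], [449.0, 497.0], [439.0, 593.0]]
  mask wrist case 0.97 15543 rect mm 475 109 171 138 26.5 [[367.0
[... 2107 characters left out ...]
scene case 0.68 [365. 272.] z: [0.4578 0.1034 0.    ] d: [0.4126 0.0586 0.0368]
  mask scene lever_grip 0.57 260 rect mm 478 341 30 143 89.6 [[406.0, 326.0], [550.0, 325.0], [550.0, 355.0], [407.0, 356.0]]
  mask scene case_lid 0.78 1648 rect mm 468 109 163 100 26.4 [[373.0, 117.0], [417.0, 28.0], [563.0, 100.0], [519.0, 190.0]]
  mask scene case 0.57 3135 rect mm 475 118 255 131 27.1 [[332.0, 118.0], [391.0, 1.0], [619.0, 117.0], [559.0, 234.0]]
  mask scene tray_floor 0.85 2810 rect mm 481 371 264 195 4.6 [[341.0, 458.0], [357.0, 264.0], [620.0, 285.0], [604.0, 479.0]]
  mask scene forceps 0.75 176 rect mm 481 404 109 31 10.8 [[424.0, 409.0], [430.0, 379.0], [537.0, 399.0], [531.0, 430.0]]
```

View pics/wrist1.png

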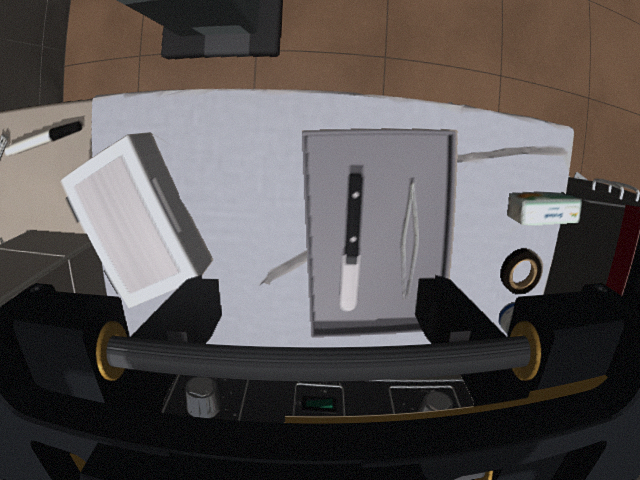

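```bash
python3 - <<'E'
from h import *
goal([.455,.347,.10],91.3)
goal([.455,.347,.034],91.3)
print(observe()['clock'])
E
```

```text
tcp [0.4411 0.3108 0.2527] ydeg 93.11 -> xyz mm [-15.8198  35.4219 152.7089] yaw 0.031508039118645574
tcp [0.4411 0.3108 0.2527] ydeg 93.11 -> xyz mm [-15.8188  35.4263 218.7089] yaw 0.031508039118645574
5.0
```

Request:
jog_arm(targets=[{"x": -4,"y": 9,"z": 30,"yaw": 0.03},{"x": -8,"y": 18,"z": 60,"yaw": 0.03},{"x": -12,"y": 27,"z": 90,"yaw": 0.03},{"x": -16,"y": 35,"z": 120,"yaw": 0.03},{"x": -16,"y": 35,"z": 150,"yaw": 0.03},{"x": -16,"y": 35,"z": 152,"yaw": 0.03},{"x": -16,"y": 35,"z": 152,"yaw": 0.03},{"x": -16,"y": 35,"z": 152,"yaw": 0.03}], claw=168, newtons=60)

```text
clock: 5.8
position: [0.4561, 0.3471, 0.1023]
ee_rot: [[-1.0, -0.024, 0.002], [-0.024, 1.0, 0.001], [-0.002, 0.001, -1.0]]
force: [-1.1, 1.2, 0.7]
opening: 0.344
grip_force: 0.0
```

```bash
python3 - <<'E'
from h import *
p=snap('wrist','wrist2.png')
for q in ('lever_grip','lever_tip','tray_floor'):
  for r in pinpoint(q,'wrist')[:1]: print(q,r['score'],r['at'],at_z(p,r['at'],.025),at_d(p,r['at']))
goal([.455,.347,.034],91.3)
s=observe();print(s['clock'],s['opening']*88)
E
```

```text
lever_grip 0.83 [318.4, 248.2] [0.4538 0.347  0.025 ] [0.4519 0.347  0.0306]
lever_tip 0.56 [318.6, 388.4] [0.5609 0.3498 0.025 ] [0.5611 0.3498 0.0248]
tray_floor 0.79 [363.5, 280.6] [0.4743 0.3752 0.025 ] [0.446  0.366  0.0881]
tcp [0.4558 0.3471 0.102 ] ydeg 91.38 -> xyz mm [ 0.9492 -0.1436 68.029 ] yaw 0.0013850750116002125
6.0 29.81152721949548
```

View pics/wrist2.png

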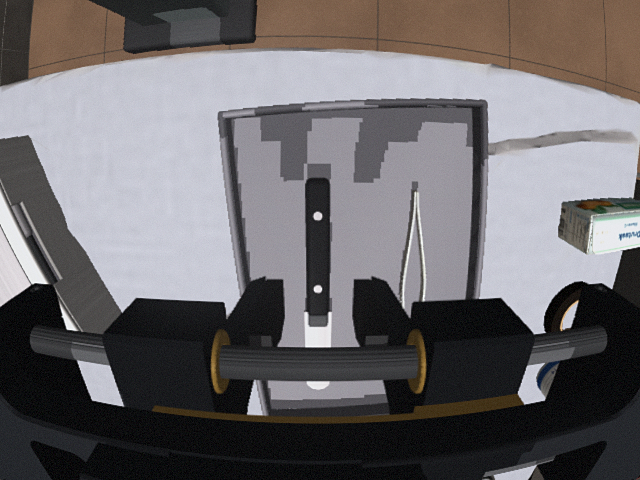

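The handle (column 318) is centred between the fingers, and both fingers are clear of the tray wall and forceps. I'll descend and grip.

Request:
jog_arm(targets=[{"z": 20},{"z": 40},{"z": 55},{"z": 63},{"z": 67},{"z": 67},{"z": 67},{"z": 67}])

```text
invalid input
```

Request:
jog_arm(targets=[{"z": 0},{"z": 0},{"z": 0},{"z": 0},{"z": 0},{"z": 0},{"z": 0},{"z": 0}], claw=255, newtons=60)

```text
invalid input
```

Rows probably need all of their fields.

Request:
jog_arm(targets=[{"x": 0,"y": 0,"z": 20,"yaw": 0},{"x": 0,"y": 0,"z": 40,"yaw": 0},{"x": 0,"y": 0,"z": 55,"yaw": 0},{"x": 0,"y": 0,"z": 63,"yaw": 0},{"x": 0,"y": 0,"z": 67,"yaw": 0},{"x": 0,"y": 0,"z": 67,"yaw": 0},{"x": 0,"y": 0,"z": 67,"yaw": 0},{"x": 0,"y": 0,"z": 67,"yaw": 0}])

```text
clock: 6.8
position: [0.4556, 0.347, 0.0344]
ee_rot: [[-1.0, -0.024, 0.001], [-0.024, 1.0, 0.001], [-0.001, 0.001, -1.0]]
force: [0.3, 0.7, -0.2]
opening: 0.343
grip_force: 0.0
```

Request:
jog_arm(targets=[{"x": 0,"y": 0,"z": 0,"yaw": 0},{"x": 0,"y": 0,"z": 0,"yaw": 0},{"x": 0,"y": 0,"z": 0,"yaw": 0},{"x": 0,"y": 0,"z": 0,"yaw": 0},{"x": 0,"y": 0,"z": 0,"yaw": 0},{"x": 0,"y": 0,"z": 0,"yaw": 0},{"x": 0,"y": 0,"z": 0,"yaw": 0},{"x": 0,"y": 0,"z": 0,"yaw": 0}], claw=255, newtons=60)

```text
clock: 7.6
position: [0.4553, 0.3468, 0.034]
ee_rot: [[-1.0, -0.024, 0.0], [-0.024, 1.0, 0.0], [-0.0, 0.0, -1.0]]
force: [-0.3, 0.4, 4.5]
opening: 0.152
grip_force: 60.0
```

```bash
python3 - <<'E'
from h import *
goal([.455,.347,.12],91.4)
goal([.3866,.2762,.12],27.5)
E
```

```text
tcp [0.4553 0.3468 0.034 ] ydeg 91.39 -> xyz mm [  0.3013   0.252  -85.9865] yaw -0.00022579933799911215
tcp [0.4553 0.3468 0.034 ] ydeg 91.39 -> xyz mm [ 70.3951 -68.8715 -86.0257] yaw 1.1150395926863776
```

Request:
jog_arm(targets=[{"x": 0,"y": 0,"z": -15,"yaw": 0},{"x": 0,"y": 0,"z": -40,"yaw": 0},{"x": 0,"y": 0,"z": -65,"yaw": 0.1},{"x": 14,"y": -14,"z": -86,"yaw": 0.24},{"x": 28,"y": -28,"z": -86,"yaw": 0.38},{"x": 42,"y": -42,"z": -86,"yaw": 0.52},{"x": 56,"y": -56,"z": -86,"yaw": 0.66},{"x": 70,"y": -69,"z": -86,"yaw": 0.8}])

```text
clock: 8.4
position: [0.3862, 0.2753, 0.1204]
ee_rot: [[-0.71, 0.705, -0.0], [0.705, 0.71, 0.001], [0.0, 0.0, -1.0]]
force: [-0.2, -0.0, -0.6]
opening: 0.152
grip_force: 60.0
```

Request:
jog_arm(targets=[{"x": 0,"y": 0,"z": 0,"yaw": 0.1},{"x": 0,"y": 0,"z": 0,"yaw": 0.2},{"x": 0,"y": 0,"z": 0,"yaw": 0.315},{"x": 0,"y": 0,"z": 0,"yaw": 0.315},{"x": 0,"y": 0,"z": 0,"yaw": 0.315},{"x": 0,"y": 0,"z": 0,"yaw": 0.315},{"x": 0,"y": 0,"z": 0,"yaw": 0.315},{"x": 0,"y": 0,"z": 0,"yaw": 0.315}])

```text
clock: 9.2
position: [0.3869, 0.2759, 0.1197]
ee_rot: [[-0.462, 0.887, -0.0], [0.887, 0.462, 0.0], [0.0, -0.0, -1.0]]
force: [0.0, -0.0, -0.3]
opening: 0.145
grip_force: 60.0
```

```bash
python3 - <<'E'
from h import *
for c in ('wrist','side'):
  p=snap(c,c+'3.png')
  for q,z in (('case_notch',.0475),('lid_edge',.053),('case_lid_hinge',.053),('lever_tip',.111),('lever_grip',.111)):
    for r in pinpoint(q,c)[:1]: print(c,q,r['score'],r['at'],at_z(p,r['at'],z),at_d(p,r['at']))
goal([.3866,.2762,.0565],27.5)
s=observe();print(s['clock'],s['opening'])
im=cv2.imread('pics/side3.png')[150:350,200:440];cv2.imwrite('pics/s3.png',cv2.resize(im,None,fx=2,fy=2))
a=cv2.imread('pics/wrist3.png');b=cv2.imread('pics/s3.png');o=np.zeros((400,1013-213,3),np.uint8)
o=np.hstack([cv2.resize(a,(400,300)),cv2.resize(b,(360,300))]);cv2.imwrite('pics/c3.png',o)
E
```

```text
wrist lever_grip 0.84 [316.9, 303.6] [0.3854 0.2762 0.111 ] [0.3842 0.2785 0.1159]
side case_notch 0.69 [224.5, 388.0] [0.5548 0.6076 0.0475] [0.5673 0.5837 0.0194]
side lid_edge 0.82 [341.8, 231.2] [0.4554 0.1568 0.053 ] [0.455  0.16   0.0547]
side case_lid_hinge 0.93 [332.1, 214.5] [0.4884 0.0809 0.053 ] [0.4464 0.3455 0.1885]
side lever_tip 0.74 [348.3, 212.9] [0.4388 0.1824 0.111 ] [0.4219 0.3244 0.1827]
side lever_grip 0.58 [369.1, 235.9] [0.3887 0.2716 0.111 ] [0.3878 0.2853 0.1188]
tcp [0.3869 0.276  0.1197] ydeg 27.5 -> xyz mm [ 0.3396 -0.1285 63.2029] yaw 8.32823790996926e-05
9.8 0.14746952959561724
```

View pics/c3.png

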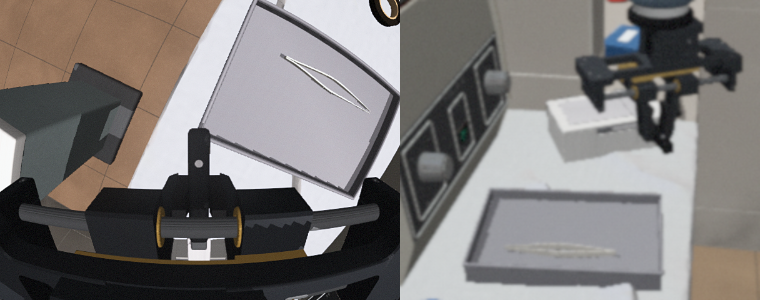

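The lever points at the notch and lies level: the side view puts its tip at (.439,.182), against a computed (.436,.181). I'll lower it to notch height and insert it.

Request:
jog_arm(targets=[{"x": 0,"y": 0,"z": 25,"yaw": 0},{"x": 0,"y": 0,"z": 50,"yaw": 0},{"x": 0,"y": 0,"z": 63,"yaw": 0},{"x": 0,"y": 0,"z": 63,"yaw": 0},{"x": -5,"y": 0,"z": 63,"yaw": 0},{"x": -10,"y": 0,"z": 63,"yaw": 0},{"x": -15,"y": 0,"z": 63,"yaw": 0},{"x": -20,"y": 0,"z": 63,"yaw": 0}])

```text
clock: 10.6
position: [0.3967, 0.2579, 0.0573]
ee_rot: [[-0.461, 0.887, 0.001], [0.887, 0.461, 0.001], [0.0, 0.001, -1.0]]
force: [0.8, -0.1, -0.8]
opening: 0.153
grip_force: 60.0
```

Request:
jog_arm(targets=[{"x": -5,"y": 0,"z": 0,"yaw": 0},{"x": -10,"y": 0,"z": 0,"yaw": 0},{"x": -15,"y": 0,"z": 0,"yaw": 0},{"x": -20,"y": 0,"z": 0,"yaw": 0},{"x": -25,"y": 0,"z": 0,"yaw": 0},{"x": -30,"y": 0,"z": 0,"yaw": 0},{"x": -35,"y": 0,"z": 0,"yaw": 0},{"x": -35,"y": 0,"z": 0,"yaw": 0}])

```text
clock: 11.4
position: [0.4127, 0.2264, 0.0567]
ee_rot: [[-0.461, 0.887, 0.0], [0.887, 0.461, -0.0], [-0.0, -0.0, -1.0]]
force: [0.8, 0.7, 0.1]
opening: 0.149
grip_force: 60.0
```

```bash
python3 - <<'E'
from h import *
p=snap('side','side4.png')
s=observe();print(s['clock'],s['position'],s['force'],s['wrist_torque'],s['opening'])
im=cv2.imread('pics/side4.png')[170:290,270:430];cv2.imwrite('pics/s4.png',cv2.resize(im,None,fx=4,fy=4,interpolation=cv2.INTER_CUBIC))
E
```

```text
11.45 [0.4124 0.2268 0.0567] [-0.3715  0.8525 -0.1592] [-0.0249  0.0071  0.041 ] 0.15063381829887693
```

View pics/s4.png

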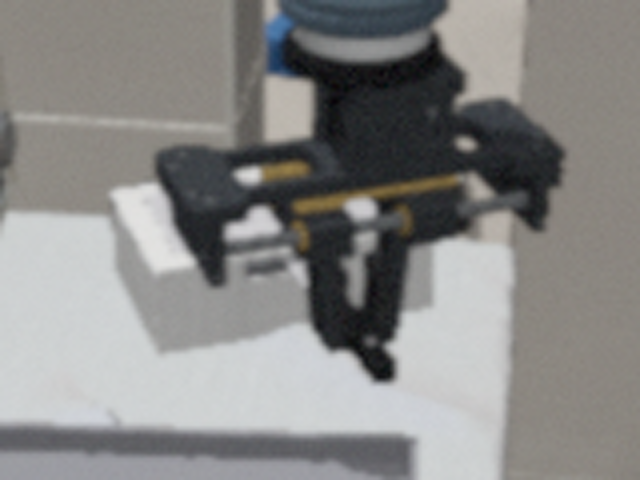

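Insertion met no resistance and the TCP is where it was commanded, so the tip should be about 30 mm inside. Next I'll pry along an arc around the hinge.

Request:
jog_arm(targets=[{"x": 0,"y": 0,"z": -13,"yaw": 0},{"x": 0,"y": 0,"z": -21,"yaw": 0},{"x": -2,"y": 0,"z": -29,"yaw": 0},{"x": -5,"y": 0,"z": -36,"yaw": 0},{"x": -8,"y": 0,"z": -43,"yaw": 0},{"x": -13,"y": 0,"z": -49,"yaw": 0},{"x": -18,"y": 0,"z": -55,"yaw": 0},{"x": -24,"y": 0,"z": -61,"yaw": 0}])

```text
clock: 12.25
position: [0.4235, 0.2057, 0.1182]
ee_rot: [[-0.462, 0.887, -0.0], [0.887, 0.462, 0.0], [0.0, 0.0, -1.0]]
force: [-0.4, 1.5, -1.2]
opening: 0.151
grip_force: 60.0
```

```bash
python3 - <<'E'
from h import *
p=snap('side','side5.png');q=snap('scene','scene5.png')
s=observe();print(s['clock'],s['position'],s['force'],s['wrist_torque'],s['opening'])
a=cv2.imread('pics/side5.png')[150:290,270:430];b=cv2.imread('pics/scene5.png')[150:290,290:450]
cv2.imwrite('pics/c5.png',cv2.resize(np.hstack([a,b]),None,fx=2.5,fy=2.5,interpolation=cv2.INTER_CUBIC))
E
```

```text
12.35 [0.4243 0.205  0.1185] [ 0.6163  1.2378 -1.5406] [-0.0187 -0.0145  0.0741] 0.15126979740304008
```

View pics/c5.png

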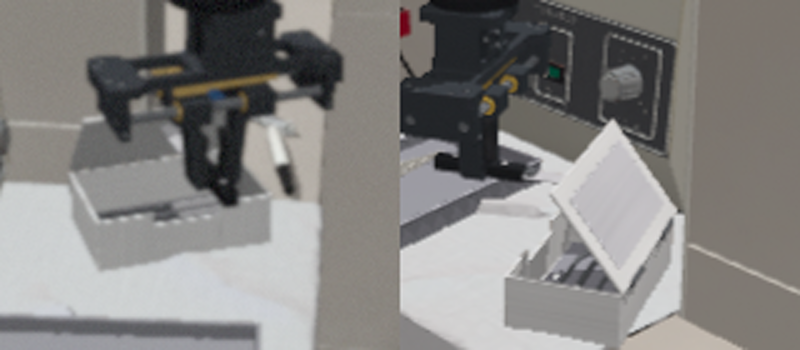

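The lid stands open about 50° on the blade (right half of the picture). I'll continue the arc past upright.

Request:
jog_arm(targets=[{"x": -10,"y": 0,"z": -7,"yaw": 0},{"x": -19,"y": 0,"z": -12,"yaw": 0},{"x": -27,"y": 0,"z": -14,"yaw": 0},{"x": -36,"y": 0,"z": -16,"yaw": 0},{"x": -46,"y": 0,"z": -17,"yaw": 0},{"x": -53,"y": 0,"z": -17,"yaw": 0},{"x": -59,"y": 0,"z": -15,"yaw": 0},{"x": -62,"y": 0,"z": -15,"yaw": 0}])

```text
clock: 13.15
position: [0.4523, 0.1501, 0.1325]
ee_rot: [[-0.461, 0.887, -0.0], [0.887, 0.461, -0.0], [-0.0, -0.0, -1.0]]
force: [-0.6, 1.8, -0.4]
opening: 0.152
grip_force: 60.0
```

```bash
python3 - <<'E'
from h import *
p=snap('scene','scene6.png');q=snap('side','side6.png')
s=observe();print(s['clock'],s['position'],s['force'],s['wrist_torque'],s['opening'])
a=cv2.imread('pics/side6.png')[150:290,270:430];b=cv2.imread('pics/scene6.png')[150:290,290:450]
cv2.imwrite('pics/c6.png',cv2.resize(np.hstack([a,b]),None,fx=2.5,fy=2.5,interpolation=cv2.INTER_CUBIC))
# lid plane from depth in the scene image
snap('scene');r=silhouettes('case_lid','scene')
if r:
    v,u=np.nonzero(cv2.erode(r[0]['mask'].astype(np.uint8),np.ones((5,5))))
    P=np.array([at_d(p,(a,b)) for a,b in zip(u,v) if p['depth'][b,a]>0]);P=P[P[:,2]>.065]
    for _ in range(3):
        c=P.mean(0);n=np.linalg.svd(P-c,full_matrices=False)[2][2];d=abs((P-c)@n);P=P[d<max(2*np.median(d),.002)]
    h=np.array([.462,-.887,0]);print(r[0]['score'],len(P),c,n,'u,z comp',n@h,n[2])
E
```

```text
13.25 [0.4523 0.1503 0.1326] [-0.3276  0.1983 -1.2182] [-0.0593  0.0386  0.0149] 0.1482135203261455
0.28 268 [0.4694 0.0361 0.1016] [ 0.4179 -0.8758 -0.2416] u,z comp 0.9698838437870743 -0.2416080110586324
```

View pics/c6.png

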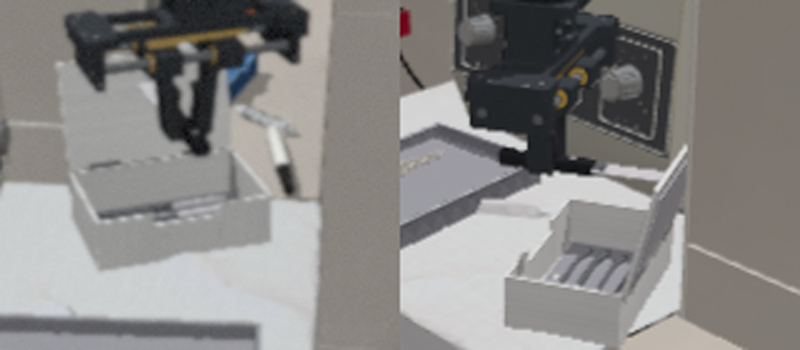

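The lid plane fit gives about 104° (1.81 rad), leaning back. Retreating next.

Request:
jog_arm(targets=[{"x": 10,"y": 0,"z": 0,"yaw": 0},{"x": 28,"y": 0,"z": 0,"yaw": 0},{"x": 48,"y": 0,"z": 0,"yaw": 0},{"x": 68,"y": 0,"z": 0,"yaw": 0},{"x": 88,"y": 0,"z": 0,"yaw": 0},{"x": 108,"y": 0,"z": 0,"yaw": 0},{"x": 125,"y": 0,"z": 0,"yaw": 0},{"x": 130,"y": 0,"z": 0,"yaw": 0}])

```text
clock: 14.15
position: [0.3904, 0.2687, 0.1327]
ee_rot: [[-0.465, 0.885, -0.0], [0.885, 0.465, 0.001], [0.001, 0.0, -1.0]]
force: [-0.2, -0.4, -0.7]
opening: 0.149
grip_force: 60.0
```

```bash
python3 - <<'E'
from h import *
goal([.4553,.347,.12],91.4); print(observe()['clock'])
E
```

```text
tcp [0.3904 0.2687 0.1327] ydeg 27.74 -> xyz mm [39.0789 93.8383 12.7343] yaw -1.1111254230259107
14.15
```

Request:
jog_arm(targets=[{"x": 5,"y": 12,"z": 0,"yaw": -0.14},{"x": 10,"y": 24,"z": 0,"yaw": -0.28},{"x": 15,"y": 36,"z": 0,"yaw": -0.42},{"x": 20,"y": 48,"z": 0,"yaw": -0.56},{"x": 25,"y": 60,"z": 0,"yaw": -0.7},{"x": 30,"y": 72,"z": 0,"yaw": -0.84},{"x": 35,"y": 84,"z": 0,"yaw": -0.98},{"x": 39,"y": 94,"z": 0,"yaw": -1.11}])

```text
clock: 14.95
position: [0.4578, 0.3444, 0.1326]
ee_rot: [[-1.0, -0.025, 0.0], [-0.025, 1.0, -0.0], [-0.0, -0.0, -1.0]]
force: [-0.3, -0.8, 0.2]
opening: 0.149
grip_force: 60.0
```

Request:
jog_arm(targets=[{"x": 0,"y": 0,"z": 0,"yaw": 0},{"x": 0,"y": 0,"z": 15,"yaw": 0},{"x": 0,"y": 0,"z": 30,"yaw": 0},{"x": 0,"y": 0,"z": 45,"yaw": 0},{"x": 0,"y": 0,"z": 50,"yaw": 0},{"x": 0,"y": 0,"z": 50,"yaw": 0},{"x": 0,"y": 0,"z": 50,"yaw": 0},{"x": 0,"y": 0,"z": 50,"yaw": 0}])

```text
clock: 15.75
position: [0.4577, 0.3445, 0.0833]
ee_rot: [[-1.0, -0.019, 0.001], [-0.019, 1.0, 0.001], [-0.001, 0.001, -1.0]]
force: [-0.0, 0.1, 0.0]
opening: 0.153
grip_force: 60.0
```

```bash
python3 - <<'E'
from h import *
goal([.4553,.347,.0345],91.4)
p=snap('wrist','wrist7.png')
for q in ('lever_tip','lever_grip','tray_floor'):
  for r in pinpoint(q,'wrist')[:1]: print(q,r['score'],r['at'],at_z(p,r['at'],.018 if q[0]=='t' else observe()['position'][2]-.009),at_d(p,r['at']))
print(observe()['clock'])
E
```

```text
tcp [0.4577 0.3445 0.0833] ydeg 91.09 -> xyz mm [ 2.3874  2.5178 48.7611] yaw -0.005345596528078157
lever_grip 0.71 [317.0, 305.4] [0.4571 0.3437 0.0742] [0.4542 0.3437 0.0796]
tray_floor 0.81 [370.9, 293.3] [0.4788 0.3757 0.018 ] [0.4464 0.3645 0.084 ]
15.95
```

View pics/wrist7.png

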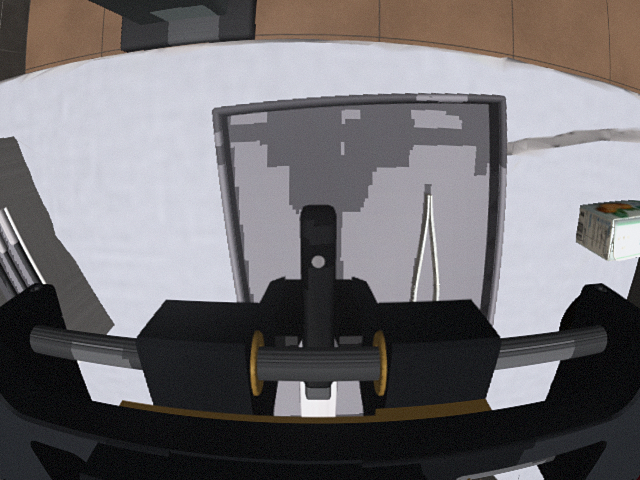

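The tray and forceps are unmoved, and the lever is over its old place. I'll lower it, release to a partial opening and lift clear.

Request:
jog_arm(targets=[{"x": 2,"y": 2,"z": 15,"yaw": 0},{"x": 2,"y": 2,"z": 30,"yaw": 0},{"x": 2,"y": 2,"z": 40,"yaw": 0},{"x": 2,"y": 2,"z": 45,"yaw": 0},{"x": 2,"y": 2,"z": 48.5,"yaw": 0},{"x": 2,"y": 2,"z": 48.5,"yaw": 0},{"x": 2,"y": 2,"z": 48.5,"yaw": 0},{"x": 2,"y": 2,"z": 48.5,"yaw": 0}])

```text
clock: 16.75
position: [0.4554, 0.3462, 0.0343]
ee_rot: [[-1.0, -0.019, 0.0], [-0.019, 1.0, 0.0], [-0.0, 0.0, -1.0]]
force: [0.5, -0.9, -1.1]
opening: 0.156
grip_force: 60.0
```

Request:
jog_arm(targets=[{"x": 0,"y": 0,"z": 0,"yaw": 0},{"x": 0,"y": 0,"z": 0,"yaw": 0},{"x": 0,"y": 0,"z": 0,"yaw": 0},{"x": 0,"y": 0,"z": 0,"yaw": 0},{"x": 0,"y": 0,"z": 0,"yaw": 0},{"x": 0,"y": 0,"z": 0,"yaw": 0},{"x": 0,"y": 0,"z": 0,"yaw": 0},{"x": 0,"y": 0,"z": 0,"yaw": 0}], claw=168)

```text
clock: 17.55
position: [0.4553, 0.3462, 0.0342]
ee_rot: [[-1.0, -0.019, 0.0], [-0.019, 1.0, 0.0], [-0.0, 0.0, -1.0]]
force: [0.6, 0.4, 0.4]
opening: 0.343
grip_force: 0.0
```

Request:
jog_arm(targets=[{"x": 0,"y": 0,"z": -10,"yaw": 0},{"x": 0,"y": 0,"z": -30,"yaw": 0},{"x": 0,"y": 0,"z": -55,"yaw": 0},{"x": 0,"y": 0,"z": -85,"yaw": 0},{"x": 0,"y": 0,"z": -115,"yaw": 0},{"x": 0,"y": 0,"z": -145,"yaw": 0},{"x": 0,"y": 0,"z": -175,"yaw": 0},{"x": 0,"y": 0,"z": -180,"yaw": 0}])

```text
clock: 18.35
position: [0.4569, 0.3474, 0.2186]
ee_rot: [[-1.0, -0.019, 0.005], [-0.019, 1.0, 0.005], [-0.005, 0.004, -1.0]]
force: [0.2, 0.1, -0.7]
opening: 0.336
grip_force: 0.0
```

```bash
python3 - <<'E'
from h import *
p=snap('wrist','wrist8.png');q=snap('side','side8.png')
snap('wrist')
for k in ('lever_grip','lever_tip','tray_floor','forceps'):
  for r in pinpoint(k,'wrist')[:1]: print(k,r['score'],r['at'],at_z(p,r['at'],.018 if k[0] in 'tf' else .025),at_d(p,r['at']))
s=observe();print(s['clock'],s['position'],s['opening'])
a=cv2.resize(p['color'][:,:,::-1],(400,300));b=cv2.resize(q['color'][150:390,210:530,::-1],(400,300));cv2.imwrite('pics/c8.png',np.hstack([a,b]))
E
```

```text
lever_grip 0.56 [320.2, 207.5] [0.4576 0.3499 0.025 ] [0.4564 0.3498 0.03  ]
lever_tip 0.81 [318.5, 313.2] [0.5648 0.3505 0.025 ] [0.5696 0.3506 0.0165]
tray_floor 0.97 [349.2, 230.8] [0.481  0.3775 0.018 ] [0.4816 0.3777 0.0159]
forceps 0.87 [381.8, 238.2] [0.4877 0.4088 0.018 ] [0.4883 0.4092 0.0163]
18.7 [0.4546 0.3456 0.2129] 0.3428358130307565
```

View pics/c8.png

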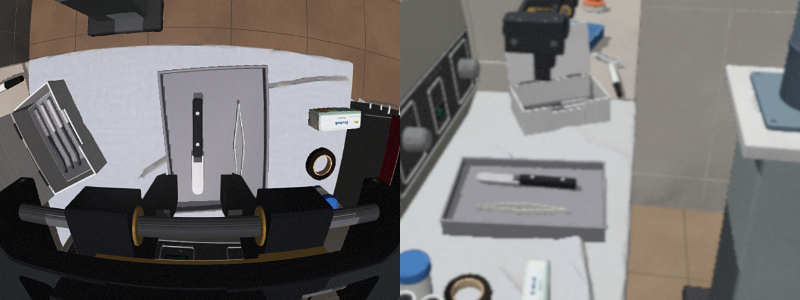

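The lever lies flat in the tray, the lid stands open, and the tray and forceps haven't moved. Handing in.

```bash
python3 -c "
from workcell import *
print(finish_job())"
```

```text
the job is handed in; nothing more can be done
None
```

I opened the case with the lever (lid measured at about 1.81 rad before I backed off, still open in the last pictures), laid the lever back flat in the tray, saw nothing else moved, and handed the job in at about 18.7 s; no verdict was returned.

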